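# Release the relabelled tin from the kitchen clamp

## Robot

A 7-joint arm with a two-finger parallel gripper is mounted at the origin on a cart in front of the work surface, level with it; the furniture and walls round the work are solid. World frame = base frame: x ahead of the robot, y to its left, z up, the work surface at z = 0. Lengths are in m, angles in rad, forces in N, time in s.
With the tool pointing down it reaches from about 0.4 to 0.85 m from the base axis. Payload 10.4 kg.
Tool frame: the origin (TCP) lies midway between the tips of the shut fingers; the grasp point (between the pads) lies 19 mm behind it; z points along the fingers, y is the line along which they close (so a half turn about z gives the same grasp; the last joint's range is limited). The gripper opens to 87 mm and grips with 3 to 60 N. Pads are 19 mm wide; open, the fingers measure 117 mm over their backs; the gripper's body (75 mm by 190 mm) begins 51 mm behind the grasp point.
Start: joints at [1.219, 0.332, -0.065, 1.46, 0.022, 1.35, -0.088], TCP at [0.202, -0.592, 0.198] pointing down, gripper open.
Joint ranges: [-2.6, 2.6], [-0.5, 2.12], [-1.47, 1.34], [0.16, 2.42], [-1.27, 4.41], [0.06, 2.06], [-2.6, 2.6]. Speed limits (rad/s): [2.22, 2.22, 2.79, 2.79, 3.14, 3.14, 3.14].

## Interface

Orientations are given as a unit quaternion [x, y, z, w].
In Python, from bench import r gives the robot as it stands.
- The arm moves only by the tool arm_command, never from a script. Its argument "moves" is one flat list of numbers, 4 for each row, row after row: the shift along the tool's x, y, z in cm, then the turn about the tool's z in degrees. A call has 1 to 12 rows; each row shifts and turns the commanded pose from where the row before left it, along the tool's axes as they then stand; what a row does not reach is not made up. A row lasts 1/12 s, in which the tool goes at most 41.7 mm and 7.16 degrees, less where a joint would pass 70% of its speed; a pose out of reach is approached as far as the arm can. A call with a gripper value outside its range is refused whole. "fingers" is the opening in per cent of the stroke, from 0 (shut) to 100 (fully open), set as the call begins (left out, the last holds). The fingers move at their own pace and stop on an object; "squeeze" is the grip in N (left out, the last holds). Time passes only in rows, so rows that do not move let the fingers close. It gives the time, the measured TCP pose, the force, the opening and the grip force at its end, in the units of the state.
- r.read_state(): the state, without advancing time (a new reading comes with each control period).
- r.camera(name): name is "scene" or "side" or "wrist"; returns the picture (384x512x3 uint8, red, green, blue); there is no depth.
- r.camera_info(name): a dict with "fx", "fy", "cx", "cy" (pixels), "k1" (the pictures are not rectified: a ray, as slopes to the right and down, at radius r is drawn at 1 + k1 r^2 times it, then the intrinsics apply), "origin" and "attitude" of the camera in the world. Camera axes: x right, y up, looking along -z (the intrinsics and any distortion apply to the point x, -y, -z); pixel columns grow to the right and rows downward; lengths in m; the calibration is good to about 2 mm. A picture is of the moment at which its call begins: read the wrist's pose just before it. camera_info takes no time and is no camera call; for the wrist camera it gives the pose at the moment of the call.
- r.close_job(): hands the job in; it is judged then, once.
The state is a dict: "time": time; "joint_positions": joint angles; "joint_vel": joint speeds; "joint_torque": joint torques, N m; "ee_pos": TCP position; "eef_rot": TCP orientation; "ft_force": force on the tool from outside, world axes, zero at the start; "torque": the same for the moment, N m; "width": finger opening in m; "grip_force": force on a finger pad.
Only numpy, scipy, OpenCV 4.12 (cv2) and the standard library are available. Lean on these libraries where they do the work, as an engineer would, in place of code of your own. Each camera call takes 0.05 s, during which the arm holds its last target. There are 200 camera calls.

## Task

The glue on the new label of the tin held in the kitchen clamp has set: slide the clamp's jaw fully open by its red grip, then lift the tin straight out and set it down (do not drop it) upright and wholly on the round wooden board. Leave the jaw open and leave the green tin where it stands.

Things in the scene. Friction and masses are not known exactly. Their poses are not given: they have to be found in the camera images.
- red_tin: food tin with a white, red and blue label (the red tin), upright cylinder 57 mm in diameter, 72 mm high, about 0.18 kg. Origin at the centre of its underside, z up. It stands in the clamp, underside 20 mm above the worktop, between two flat jaws that face each other along the sliding line; its two sides across that line are free: grip it there, in its upper half.
- jaw (a joint): opening of the clamp's sliding jaw, m: 0 closed on the tin, 0.05 fully open; slides level with 3 N friction, stays where left. A lip on it, 94 to 99 mm above the worktop, hooks 9 mm over the tin's top edge while closed. Jaws 52 mm wide, fixed one 65 mm high. The clamp (wooden base 222 x 70 mm, top 20 mm above the worktop) is fixed.
- jaw_grip (a point): point on the centre line of the sliding jaw's upright red grip, 72 mm above the worktop, 18 mm below the grip's top; moves with the jaw. x points level the way the jaw opens, y across the slide, z up. The grip is 22 mm along x, 26 along y, free from 34 to 90 mm above the worktop, 29 mm from the jaw plate. Closed, the tin's axis lies 85 mm from here along -x.
- board: round wooden board, 298 mm in diameter and 16 mm thick, lying flat and fixed on the worktop, empty. Origin at the centre of its underside, z up.
- green_tin: green food tin of the same size as the red one, a bystander standing on the worktop further back. Origin at the centre of its underside, z up.
Mind the look-alikes: they are no part of the job. There is more than one size of the part that bears jaw; the job needs the largest.

How it is judged:
By the outcome, as a careful person would: the job done as asked, in the order asked, and still so for the second after the job is handed in, with the robot touching nothing.
It also fails if it takes over 54 s, if anything falls off the work surface, if the arm or the gripper's body presses on something with over 40 N, if the wrist force passes 120 N, or if a joint passes its speed limit or range.

## Working session

There is one attempt and no reset: what is moved stays moved. The work goes in short steps, Python scripts to look and compute and a tool call to move; the robot and the scene stay as the last step left them, time stands still between calls to the robot, and variables do not carry over. Pictures are saved under pics/ and viewed, at most 10 in all, crops included, and the job is handed in when it is done.

Besides the shell and the picture viewer there is one more tool, called after "Emit:" as name(argument=value, ...), one argument or row to a line, values as JSON. arm_command: Moves the arm, as the interface text tells. Its arguments: {"type":"object","properties":{"moves":{"type":"array"},"fingers":{"type":"number"},"squeeze":{"type":"number"}},"required":["moves"]}

```bash
mkdir -p pics; cat > h.py <<'E'
import numpy as np, cv2
from bench import r
from scipy.spatial.transform import Rotation as R
def snap(n,f):
    i=r.camera_info(n); im=r.camera(n); cv2.imwrite('pics/'+f,im[:,:,::-1]); np.save('pics/'+f+'.npy',im)
    return im,i
def att(i):
    a=np.array(i['attitude'],float)
    return a if a.shape==(3,3) else R.from_quat(a).as_matrix()
def ray(i,u,v):
    x,y=(u-i['cx'])/i['fx'],(v-i['cy'])/i['fy']; a,b=x,y
    for _ in range(20):
        s=1+i['k1']*(a*a+b*b); a,b=x/s,y/s
    d=att(i)@np.array([a,-b,-1.]); return np.array(i['origin']),d
def onz(i,u,v,z):
    o,d=ray(i,u,v); return o+d*(z-o[2])/d[2]
def proj(i,p):
    q=att(i).T@(np.array(p)-np.array(i['origin'])); a,b=q[0]/-q[2],-q[1]/-q[2]; s=1+i['k1']*(a*a+b*b)
    return a*s*i['fx']+i['cx'],b*s*i['fy']+i['cy']
E
python3 - <<'E'
from h import *
a,i=snap('scene','s.png'); b,j=snap('side','d.png'); print(i,j)
c,k=snap('wrist','w.png'); print(k)
cv2.imwrite('pics/all.png',cv2.resize(np.hstack([a,b])[:,:,::-1],(800,300)))
print(r.read_state())
E
```

```text
{'fx': 487.73818163845635, 'fy': 487.73818163845635, 'cx': 261.1415202809544, 'cy': 194.30566312038812, 'k1': -0.01031837802885933, 'origin': array([-0.11292186,  1.13339143,  0.66554313]), 'attitude': array([-0.15148163,  0.5156218 ,  0.80728612, -0.24387824])} {'fx': 355.91915034400915, 'fy': 355.91915034400915, 'cx': 254.2987753194036, 'cy': 192.17991500317547, 'k1': -0.022927576208321226, 'origin': array([0.48532233, 1.09281005, 0.61206378]), 'attitude': array([-0.02768839,  0.52063807,  0.85209401, -0.0458818 ])}
{'fx': 325.95840618100664, 'fy': 325.95840618100664, 'cx': 250.28213858593628, 'cy': 202.02811502884066, 'k1': -0.056889172994552255, 'origin': array([ 0.26996915, -0.56921029,  0.38509874]), 'attitude': array([-0.10683263,  0.0777104 , -0.57660736,  0.80627032])}
{'time': 0.15, 'joint_positions': array([ 1.21941843,  0.33273121, -0.06468424,  1.46072363,  0.02160132,
        1.34991211, -0.08848493]), 'joint_vel': array([ 9.84371958e-04, -3.05997134e-03, -2.03613382e-04, -2.04353462e-03,
        9.69666862e-04, -7.43199556e-06, -6.13237155e-04]), 'joint_torque': array([ 9.69350185e-04, -6.23630261e+01,  2.46798957e-02, -3.90142643e+01,
       -6.14187378e-02,  3.73226136e-02,  8.73309045e-05]), 'ee_pos': array([ 0.20169217, -0.59123049,  0.19764569]), 'eef_rot': array([ 9.86517014e-01,  1.63657843e-01, -1.14035346e-04, -5.27358189e-04]), 'ft_force': array([-0.22625021, -0.60485288, -0.33567584]), 'torque': array([ 0.01723705, -0.01381394, -0.01138994]), 'grip_force': 0.0, 'width': 0.08700100832248116}
```

View pics/s.png

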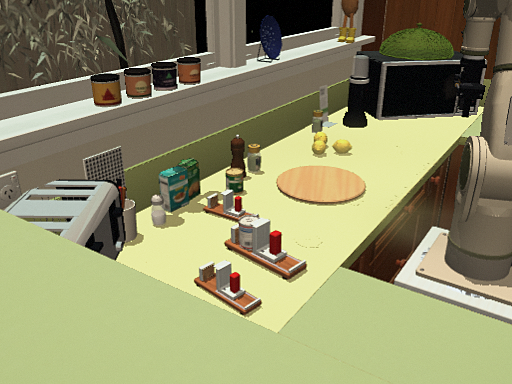

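View pics/d.png

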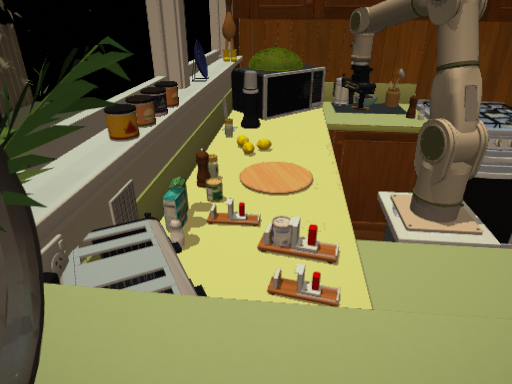

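The scene picture shows three clamps: (231,207), (265,248) and (228,288). The middle one is the largest and the only one holding the tin, and it appears at (298,243) in the side view. The board is at (321,184) and the green tin at (235,180). I'll confirm the clamp in a crop and measure.

```bash
python3 - <<'E'
from h import *
ims={n:(np.load('pics/'+f),r.camera_info(n)) for n,f in (('scene','s.png.npy'),('side','d.png.npy'))}
win={'scene':(220,205,315,280),'side':(250,210,345,265)}
cr=[]; cent={}
for n,(im,i) in ims.items():
    x0,y0,x1,y1=win[n]; hsv=cv2.cvtColor(im,cv2.COLOR_RGB2HSV).astype(int)
    m=(((hsv[...,0]<4)|(hsv[...,0]>174))&(hsv[...,1]>200)&(hsv[...,2]>90)).astype('uint8')
    w=np.zeros_like(m); w[y0:y1,x0:x1]=m[y0:y1,x0:x1]
    nn,l,s,c=cv2.connectedComponentsWithStats(w); k=1+np.argmax(s[1:,4]); print(n,'grip',s[k],c[k])
    cent[n]=c[k]; print('grip on z=.062',onz(i,*c[k],.062))
    wood=((hsv[...,0]>9)&(hsv[...,0]<18)&(hsv[...,1]>90)&(hsv[...,2]>150)).astype('uint8')
    z=np.zeros_like(wood); z[150:215,230:380]=wood[150:215,230:380]
    nn,l,s,c=cv2.connectedComponentsWithStats(z); k=1+np.argmax(s[1:,4]); 
    ct=max(cv2.findContours((l==k).astype('uint8'),0,1)[0],key=len)[:,0]
    P=np.array([onz(i,u,v,.016)[:2] for u,v in ct]).astype('float32'); print('board',s[k],cv2.minEnclosingCircle(P),cv2.fitEllipse(P))
    cr.append(cv2.resize(im[205:285,215:345] if n=='scene' else im[200:280,235:365],(780,480),interpolation=cv2.INTER_CUBIC)[:,:,::-1])
(o1,d1),(o2,d2)=[ray(ims[n][1],*cent[n]) for n in ims]
t=np.linalg.lstsq(np.c_[d1,-d2],o2-o1,rcond=None)[0]; print('tri',o1+d1*t[0],o2+d2*t[1])
cv2.imwrite('pics/c1.png',np.vstack([cv2.resize(c,(487,300)) for c in cr]))
E
```

```text
scene grip [270 231  11  24 187] [274.42780749 241.24064171]
grip on z=.062 [0.42077258 0.25667576 0.062     ]
board [277 166  88  36 985] ((0.540825605392456, -0.2241889238357544), 0.14967861771583557) ((0.5359795689582825, -0.21808648109436035), (0.2563161551952362, 0.27055275440216064), 54.243072509765625)
side grip [308 225   8  20 130] [311.73076923 234.84615385]
grip on z=.062 [0.41542194 0.26472248 0.062     ]
board [ 240  162   72   31 1614] ((0.5388492345809937, -0.21722042560577393), 0.14755360782146454) ((0.5457448363304138, -0.21207138895988464), (0.2782776951789856, 0.2841683030128479), 98.66035461425781)
tri [0.41578453 0.26486976 0.06764087] [0.41565068 0.26743235 0.06380005]
```

View pics/c1.png

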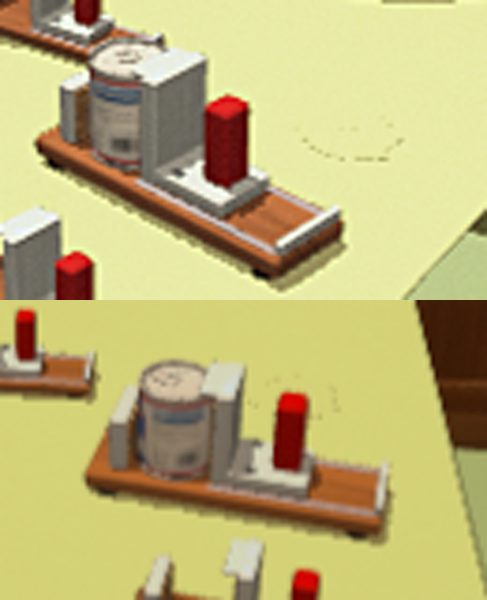

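The crop shows the middle clamp. It is the largest, holds the labelled tin under its lip, and its grip is in scene pixels at (274,241). The jaw opens to image right, towards the robot. Next is the slide direction from the base corners.

```bash
python3 - <<'E'
from h import *
i=r.camera_info('scene'); j=r.camera_info('side')
a,b,c=[onz(i,*p,.02)[:2] for p in ((224.9,243.7),(287.1,273.9),(306.3,263.2))]
print('scene',a,b,c,np.linalg.norm(a-b),np.linalg.norm(b-c),np.degrees(np.arctan2(*(b-a)[::-1])))
a,b,c=[onz(j,*p,.02)[:2] for p in ((258.2,245.9),(336.4,257.9),(338.3,244))]
print('side',a,b,c,np.linalg.norm(a-b),np.linalg.norm(b-c),np.degrees(np.arctan2(*(b-a)[::-1])))
E
```

```text
scene [0.55693426 0.27755139] [0.35465627 0.30559847] [0.33931395 0.24081064] 0.20421318031023153 0.06657965007039023 172.10592272801682
side [0.56210274 0.2735395 ] [0.34801331 0.30554267] [0.3364831  0.24018969] 0.2164682198986226 0.06636232443491907 171.49809222351712
```

Emit:
arm_command(
  moves=[3.4, -2.28, -0.3, 0, 3.4, -2.28, -0.3, 0, 3.4, -2.28, -0.3, 0, 3.4, -2.28, -0.3, 0, 3.4, -2.28, -0.3, 0, 3.4, -2.28, -0.3, 0, 3.4, -2.28, -0.3, 0, 3.4, -2.28, -0.3, 0, 3.4, -2.28, -0.3, 0, 3.4, -2.28, -0.3, 0, 3.4, -2.28, 0, 0, 3.4, -2.28, 0, 0],
)

```text
time: 1.15
ee_pos: [0.5005, -0.1991, 0.2285]
eef_rot: [0.987, 0.164, 0.0, 0.0]
ft_force: [0.1, -0.3, -0.0]
width: 0.087
grip_force: 0.0
```

Emit:
arm_command(
  moves=[0.63, -3.66, 0, 0, 0.63, -3.66, 0, 0, 0.63, -3.66, 0, 0, 0.63, -3.66, 0, 0, 0.63, -3.66, 0, 0, 0.63, -3.66, 0, 0, 0.63, -3.66, 0, 0, 0.63, -3.66, 0, 0, 0.63, -3.66, 0, 0, 0.63, -3.66, 0, 0, 0.63, -3.66, 0, 0, 0.63, -3.66, 0, 0],
)

```text
time: 2.15
ee_pos: [0.4287, 0.2408, 0.2284]
eef_rot: [0.987, 0.163, 0.0, 0.0]
ft_force: [1.4, 0.2, -0.2]
width: 0.0867
grip_force: 0.0
```

Emit:
arm_command(
  moves=[0, 0, 0, -7, 0, 0, 0, -7, 0, 0, 0, -7, 0, 0, 0, -7, 0, 0, 0, -7, 0, 0, 0, -7, 0, 0, 0, -7, 0, 0, 0, -7, 0, 0, 0, -7, 0, 0, 0, -7, 0, 0, 0, -7, 0, 0, 0, -7],
)

```text
time: 3.15
ee_pos: [0.4292, 0.2391, 0.2281]
eef_rot: [0.621, 0.784, -0.0, 0.0]
ft_force: [-0.4, 0.0, 0.1]
width: 0.0868
grip_force: 0.0
```

Emit:
arm_command(
  moves=[0, 0, 0, -7, 0, 0, 0, -7, 0, 0, 0, -7, 0, 0, 0, -7, 0, 0, 0, -7, 0, 0, 0, -7, 0, 0, 0, -7, 0, 0, 0, -7, 0, 0, 0, -7, 0, 0, 0, -5.7, 0, 0, 0, 0, 0, 0, 0, 0],
)

```text
time: 4.15
ee_pos: [0.4293, 0.2391, 0.2281]
eef_rot: [0.075, 0.997, -0.0, -0.0]
ft_force: [1.1, 0.2, -0.5]
width: 0.0874
grip_force: 0.0
```

```bash
python3 - <<'E'
from h import *
print(r.read_state()['joint_positions'].round(2))
im,i=snap('wrist','w2.png'); print(i['origin'])
for p in ((.418,.262,.09),(.502,.249,.092)): print(proj(i,p))
E
```

```text
[ 0.39  0.11 -1.04  1.72  0.1   1.37  0.75]
[0.35869948 0.24896098 0.41567305]
(np.float64(271.55439464114926), np.float64(171.35297225411367))
(np.float64(270.0988058445521), np.float64(250.01542012122695))
```

View pics/w2.png

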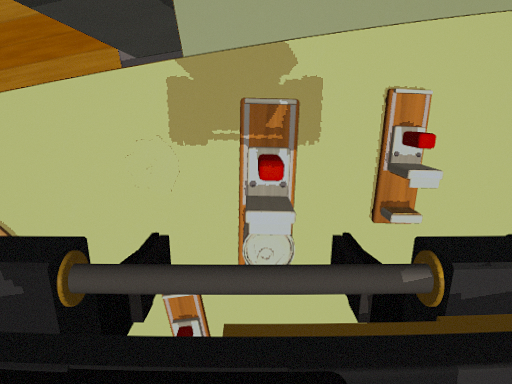

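The wrist picture shows the clamp in line with the tool: red grip at (271,167), tin top at (268,252). The small clamps are off to the right and below.

```bash
python3 - <<'E'
from h import *
i=r.camera_info('wrist'); im=np.load('pics/w2.png.npy'); s=r.read_state()
hsv=cv2.cvtColor(im,cv2.COLOR_RGB2HSV).astype(int)
m=(((hsv[...,0]<4)|(hsv[...,0]>174))&(hsv[...,1]>200)&(hsv[...,2]>60)); m[:,:230]=0;m[:,310:]=0;m[230:]=0
y,x=np.nonzero(m); print('red',x.min(),x.max(),y.min(),y.max())
top=y.max()
for z,yy in ((.09,y.max()),(.034,y.min())): print(z,onz(i,x.min(),yy,z),onz(i,x.max()+1,yy,z))
for v in range(150,186,4): print(v,x[y==v].min() if (y==v).any() else '',x[y==v].max() if (y==v).any() else '', im[v,271])
# base edges z=.02
L=onz(i,241,100,.02),onz(i,239,250,.02); Rr=onz(i,299,100,.02),onz(i,295,215,.02)
for a,b in (L,Rr): print(a[:2],b[:2],np.degrees(np.arctan2(*(a-b)[1::-1])))
print('w',L[0]-Rr[0],'mid end',(L[0]+Rr[0])/2)
t=[onz(i,u,v,.092)[:2] for u,v in ((243,250),(293,250))]; print('tin',t)
E
```

```text
red 258 283 155 180
0.09 [0.42478181 0.24720393 0.09      ] [0.42876752 0.27337334 0.09      ]
0.034 [0.40668256 0.25120891 0.034     ] [0.4112447  0.28128982 0.034     ]
150   [142 140 122]
154   [97 59 49]
158 259 279 [77  0  0]
162 259 281 [135   3   0]
166 258 283 [160  22  12]
170 259 282 [183  21   0]
174 259 282 [182  14   0]
178 260 281 [182   3   0]
182   [180 189 186]
[0.34196689 0.24102821] [0.52771951 0.20864276] 170.11005005727193
[0.35203104 0.30794492] [0.49097528 0.28685062] 171.36736412771882
w [-0.01006415 -0.06691671  0.        ] mid end [0.34699896 0.27448657 0.02      ]
tin [array([0.49761464, 0.22023523]), array([0.50579799, 0.27334968])]
```

Emit:
arm_command(
  moves=[0.8, 1.0, 0, 0, 0.8, 1.0, 0, 0, 0, 0, 2.9, 0, 0, 0, 2.9, 0, 0, 0, 2.9, 0, 0, 0, 2.9, 0, 0, 0, 2.9, 0, 0, 0, 1.4, 0, 0, 0, 1.4, 0, 0, 0, 0, 0, 0, 0, 0, 0, 0, 0, 0, 0],
)

```text
time: 5.2
ee_pos: [0.4171, 0.2619, 0.0563]
eef_rot: [0.074, 0.997, 0.0, 0.001]
ft_force: [0.0, 0.0, 0.8]
width: 0.0867
grip_force: 0.0
```

Emit:
arm_command(
  moves=[0, 0, 0, 0, 0, 0, 0, 0, 0, 0, 0, 0, 0, 0, 0, 0, 0, 0, 0, 0, 0, 0, 0, 0, 0, 0, 0, 0, 0, 0, 0, 0, 0, 0, 0, 0],
  fingers=20,
  squeeze=20,
)

```text
time: 5.95
ee_pos: [0.4165, 0.2613, 0.0552]
eef_rot: [0.074, 0.997, -0.0, -0.0]
ft_force: [0.1, -0.3, 0.4]
width: 0.0347
grip_force: 0.0
```

Emit:
arm_command(
  moves=[0, 0, 0, 0, 0, 0, 0, 0, 0, 0, 0, 0, 0, 0, 0, 0, 0, 0, 0, 0],
)

```text
time: 6.37
ee_pos: [0.4166, 0.2625, 0.0553]
eef_rot: [0.074, 0.997, 0.001, 0.0]
ft_force: [2.4, 4.4, -3.9]
width: 0.0259
grip_force: 20.0
```

Gripped at 26 mm, as the grip's size says. Slide 5 cm along tool +x (the opening way), with a little extra to reach the stop.

Emit:
arm_command(
  moves=[0.5, 0, 0, 0, 0.5, 0, 0, 0, 0.5, 0, 0, 0, 0.5, 0, 0, 0, 0.5, 0, 0, 0, 0.5, 0, 0, 0, 0.5, 0, 0, 0, 0.5, 0, 0, 0, 0.4, 0, 0, 0, 0.3, 0, 0, 0, 0.2, 0, 0, 0, 0, 0, 0, 0],
)

```text
time: 7.37
ee_pos: [0.3685, 0.2709, 0.0554]
eef_rot: [0.073, 0.997, 0.002, 0.001]
ft_force: [4.9, 10.9, -12.5]
width: 0.0263
grip_force: 20.0
```

Emit:
arm_command(
  moves=[0.1, 0, 0, 0, 0.1, 0, 0, 0, 0.1, 0, 0, 0, 0, 0, 0, 0],
)

```text
time: 7.7
ee_pos: [0.3679, 0.271, 0.0557]
eef_rot: [0.074, 0.997, 0.003, 0.003]
ft_force: [14.9, 11.5, -19.5]
width: 0.0261
grip_force: 20.0
```

The jaw moved 49.4 mm and met the stop. Release, rise, and go over the tin.

Emit:
arm_command(
  moves=[-0.2, 0, 0, 0, 0, 0, 0, 0, 0, 0, 0, 0, 0, 0, 0, 0, 0, 0, 0, 0, 0, 0, 0, 0, 0, 0, 0, 0, 0, 0, 0, 0],
  fingers=100,
)

```text
time: 8.37
ee_pos: [0.367, 0.2687, 0.0552]
eef_rot: [0.074, 0.997, -0.0, 0.0]
ft_force: [0.4, 0.1, -0.2]
width: 0.0711
grip_force: 0.0
```

Emit:
arm_command(
  moves=[0, 0, -1.5, 0, 0, 0, -2.5, 0, 0, 0, -2.5, 0, 0, 0, -2.5, 0, 0, 0, -2.5, 0, 0, 0, -2.5, 0, -2.5, 0, 0, 0, -2.5, 0, 0, 0, -2.5, 0, 0, 0, -2.5, 0, 0, 0, 0, 0, 0, 0, 0, 0, 0, 0],
)

```text
time: 9.37
ee_pos: [0.4664, 0.2538, 0.1946]
eef_rot: [0.074, 0.997, 0.0, -0.001]
ft_force: [-0.8, 1.5, 0.1]
width: 0.087
grip_force: 0.0
```

```bash
python3 - <<'E'
from h import *
s=r.read_state(); print(s['ee_pos'],s['width'])
im,i=snap('wrist','w3.png'); print(proj(i,(.501,.248,.092)))
hsv=cv2.cvtColor(im,cv2.COLOR_RGB2HSV).astype(int)
m=(((hsv[...,0]<4)|(hsv[...,0]>174))&(hsv[...,1]>200)&(hsv[...,2]>60)); y,x=np.nonzero(m)
E
```

```text
[0.46643683 0.25376876 0.19459817] 0.08695463189642137
(np.float64(250.20919322865552), np.float64(229.99717901437225))
```

View pics/w3.png

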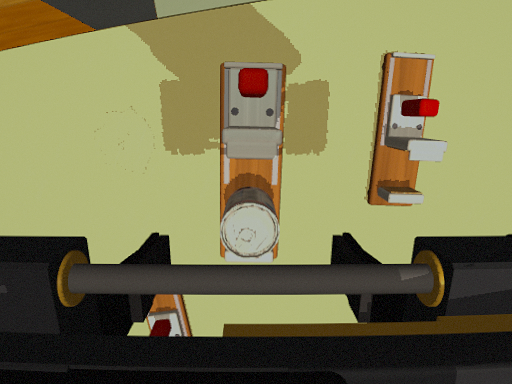

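The jaw is fully open against its end stop, and the tin top is at (250,229), where predicted. Go on 3.5 cm, descend and grip.

Emit:
arm_command(
  moves=[-1.8, 0, 0, 0, -1.7, 0, 0, 0, 0, 0, 2.4, 0, 0, 0, 2.4, 0, 0, 0, 2.4, 0, 0, 0, 2.4, 0, 0, 0, 2.0, 0, 0, 0, 1.2, 0, 0, 0, 0.9, 0, 0, 0, 0, 0, 0, 0, 0, 0, 0, 0, 0, 0],
)

```text
time: 10.42
ee_pos: [0.5011, 0.2494, 0.0595]
eef_rot: [0.074, 0.997, 0.0, 0.001]
ft_force: [0.5, -0.4, 0.2]
width: 0.087
grip_force: 0.0
```

Emit:
arm_command(
  moves=[0, 0, 0, 0, 0, 0, 0, 0, 0, 0, 0, 0, 0, 0, 0, 0, 0, 0, 0, 0, 0, 0, 0, 0, 0, 0, 0, 0, 0, 0, 0, 0],
  fingers=50,
  squeeze=20,
)

```text
time: 11.08
ee_pos: [0.5006, 0.2488, 0.0583]
eef_rot: [0.074, 0.997, -0.0, 0.0]
ft_force: [-0.0, -0.6, 1.6]
width: 0.056
grip_force: 20.0
```

Emit:
arm_command(
  moves=[0, 0, -0.5, 0, 0, 0, -1, 0, 0, 0, -1, 0, 0, 0, -1, 0, 0, 0, -1.5, 0, 0, 0, -1.5, 0, 0, 0, -1.5, 0, 0, 0, -1.5, 0, 0, 0, -1.5, 0, 0, 0, -1.0, 0, 0, 0, -0.5, 0, 0, 0, 0, 0],
)

```text
time: 12.08
ee_pos: [0.501, 0.2492, 0.1845]
eef_rot: [0.074, 0.997, 0.0, 0.001]
ft_force: [0.2, 0.6, -2.0]
width: 0.0566
grip_force: 20.0
```

```bash
python3 - <<'E'
from h import *
print(r.read_state()['joint_positions'].round(2))
i=r.camera_info('scene');j=r.camera_info('side')
print('green',onz(i,235,192,0),onz(j,215,201,0),'mill',onz(i,238,177,0),onz(j,203,186,0))
print('jar',onz(j,213,178,0),'lemon',onz(j,264,149,0.01))
E
```

```text
[ 0.28  0.35 -1.01  1.62  0.3   1.34  0.66]
green [ 0.74904455 -0.02890607  0.        ] [ 0.7457123  -0.00945384  0.        ] mill [ 0.81436104 -0.13606931  0.        ] [ 8.17321192e-01 -1.24710606e-01 -1.11022302e-16]
jar [ 0.79406484 -0.20182686  0.        ] lemon [ 0.61295243 -0.53656369  0.01      ]
```

The green tin stands at about (0.75, -0.02), the mill at x 0.82, so the path near x 0.52 is clear. Carry the tin to the board.

Emit:
arm_command(
  moves=[-0.3, -1.2, 0, 0, -0.7, -2.8, 0, 0, -0.7, -2.8, 0, 0, -0.7, -2.8, 0, 0, -0.7, -2.8, 0, 0, -0.7, -2.8, 0, 0, -0.7, -2.8, 0, 0, -0.7, -2.8, 0, 0, -0.7, -2.8, 0, 0, -0.7, -2.8, 0, 0, -0.7, -2.8, 0, 0, -0.7, -2.8, 0, 0],
)

```text
time: 13.08
ee_pos: [0.5321, -0.0809, 0.1825]
eef_rot: [0.074, 0.997, -0.0, -0.001]
ft_force: [0.7, 0.3, -1.6]
width: 0.0565
grip_force: 20.0
```

Emit:
arm_command(
  moves=[-0.7, -2.8, 0, 0, -0.7, -2.8, 0, 0, -0.7, -2.8, 0, 0, -0.6, -2.8, 0, 0, -0.4, -1.6, 0, 0, -0.2, -0.8, 0, 0, 0, 0, 0, 0, 0, 0, 0, 0, 0, 0, 0, 0],
)

```text
time: 13.83
ee_pos: [0.5456, -0.2164, 0.1834]
eef_rot: [0.072, 0.997, 0.0, 0.0]
ft_force: [-0.5, 1.1, -1.6]
width: 0.0565
grip_force: 20.0
```

```bash
python3 - <<'E'
from h import *
s=r.read_state(); print(s['ee_pos'],s['eef_rot'],s['joint_positions'].round(2),s['width'])
a,i=snap('scene','s4.png'); b,j=snap('side','d4.png')
cv2.imwrite('pics/p4.png',np.hstack([cv2.resize(a[90:300,180:400],(400,382)),cv2.resize(b[90:300,180:400],(400,382))])[:,:,::-1])
E
```

```text
[ 0.54561441 -0.21638572  0.18340335] [7.24038139e-02 9.97375335e-01 3.36915466e-04 1.24418789e-04] [ 0.94  0.36 -0.8   1.55  0.26  1.34  1.54] 0.05648554297369738
```

View pics/p4.png

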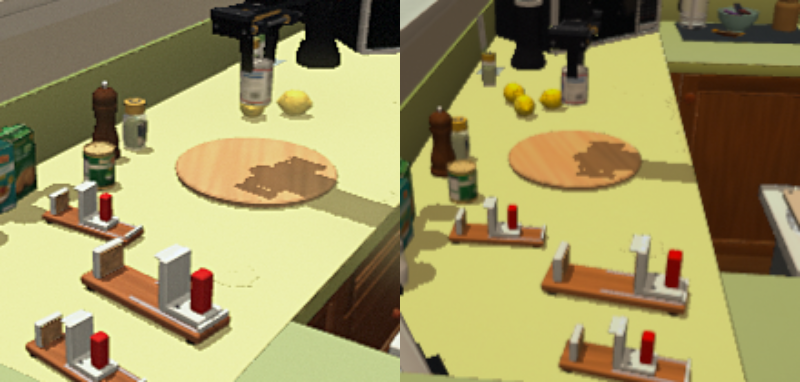

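The tin hangs upright in the gripper at (257,80) over the board, the clamp is open and the green tin undisturbed. Lower it.

Emit:
arm_command(
  moves=[0, 0, 1, 0, 0, 0, 2, 0, 0, 0, 2, 0, 0, 0, 2, 0, 0, 0, 2, 0, 0, 0, 1.5, 0, 0, 0, 1, 0, 0, 0, 0.5, 0, 0, 0, 0.3, 0, 0, 0, 0, 0, 0, 0, 0, 0],
)

```text
time: 14.85
ee_pos: [0.5457, -0.2188, 0.061]
eef_rot: [0.074, 0.997, -0.0, 0.001]
ft_force: [0.3, 0.4, -1.9]
width: 0.0566
grip_force: 20.0
```

Emit:
arm_command(
  moves=[0, 0, 0.1, 0, 0, 0, 0.1, 0, 0, 0, 0.1, 0, 0, 0, 0.1, 0, 0, 0, 0.1, 0, 0, 0, 0, 0],
)

```text
time: 15.35
ee_pos: [0.5451, -0.2188, 0.0551]
eef_rot: [0.074, 0.997, 0.0, -0.0]
ft_force: [-0.4, -0.2, -1.5]
width: 0.0565
grip_force: 20.0
```

Emit:
arm_command(
  moves=[0, 0, 0.05, 0, 0, 0, 0.05, 0, 0, 0, 0.05, 0, 0, 0, 0, 0],
)

```text
time: 15.68
ee_pos: [0.5457, -0.219, 0.0548]
eef_rot: [0.074, 0.997, -0.0, 0.0]
ft_force: [-2.9, 0.2, 7.8]
width: 0.0566
grip_force: 20.0
```

Contact with the board (force +8 N). Release and rise.

Emit:
arm_command(
  moves=[0, 0, -0.05, 0, 0, 0, 0, 0, 0, 0, 0, 0, 0, 0, 0, 0, 0, 0, 0, 0, 0, 0, 0, 0, 0, 0, 0, 0, 0, 0, 0, 0],
  fingers=100,
)

```text
time: 16.35
ee_pos: [0.5452, -0.2188, 0.0542]
eef_rot: [0.074, 0.997, -0.0, 0.0]
ft_force: [1.7, 0.0, 0.4]
width: 0.0863
grip_force: 0.0
```

Emit:
arm_command(
  moves=[0, 0, -0.5, 0, 0, 0, -1, 0, 0, 0, -1.5, 0, 0, 0, -2, 0, 0, 0, -2, 0, 0, 0, -2, 0, 0, 0, -2, 0, 0, 0, -2, 0, 0, 0, -1, 0, 0, 0, 0, 0, 0, 0, 0, 0, 0, 0, 0, 0],
)

```text
time: 17.35
ee_pos: [0.5447, -0.2187, 0.1931]
eef_rot: [0.074, 0.997, 0.0, -0.001]
ft_force: [-0.4, 0.1, 0.1]
width: 0.0872
grip_force: 0.0
```

```bash
python3 - <<'E'
from h import *
s=r.read_state(); print(s['ee_pos'],s['width'],s['ft_force'])
a,i=snap('scene','s5.png'); b,j=snap('side','d5.png')
cv2.imwrite('pics/p5.png',np.hstack([cv2.resize(a[90:300,180:400],(400,382)),cv2.resize(b[90:300,180:400],(400,382))])[:,:,::-1])
E
```

```text
[ 0.5446615  -0.21870132  0.19312437] 0.08716665073355721 [-0.38400931  0.05028571  0.08986726]
```

View pics/p5.png

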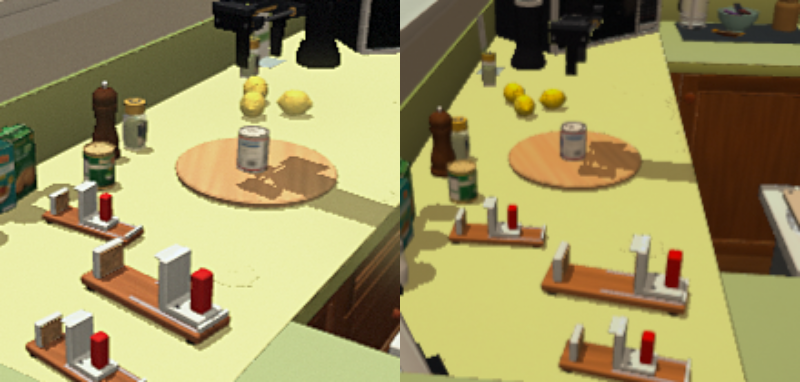

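The tin stands upright at (253,150), centred on the board, the jaw is open, the green tin is in place and the gripper is clear.

```bash
python3 -c "from bench import r; print(r.close_job())"
```

```text
the job is handed in; nothing more can be done
None
```

The job is handed in at about 17.5 s of the 54 s: the jaw is fully open, the red tin stands upright near the middle of the round board, and the green tin was left where it stood.

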